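# Turn the blank over and switch on the magnet bed

### The job

Swing the hinged leaf over by its handle bar so that the steel blank lies flat on the magnet bed with its bright face up; lower it by hand, without letting it drop. Then switch the magnet on at the control box: press the round key, then the triangular key, then the bar-shaped key, one at a time, each fully down for a moment and then let up. Do not press the cross-shaped key, press no key before the leaf is down, and leave the tumbler, brush and bracket where they are.

Things in the scene. Friction and masses are not known exactly. Their poses are not given: they have to be found in the camera images.
- jig: Turn-over jig fixed to the bench: grey base plate 170 x 190 x 12 mm. Origin at the centre of its underside, on the bench, z up. Its x axis runs along the hinge. Its +y side has two black rubber rests, where the leaf lies at the start; its -y side has the magnet bed. Two hinge posts 68 mm high stand at x = +/-74 mm, y = 0.
- bed (a point): Centre of the top of the magnet bed: a grooved steel block 112 x 62 mm, top 52 mm above the bench, at jig y from -17 to -79 mm.
- hinge (a point): Point on the leaf's hinge axis, midway between the posts, 55 mm above the bench; same axes as the jig (hinge axis = x, horizontal).
- leaf (a joint): Angle of the leaf about the hinge, rad: 0 = flat on the rubber rests (jig +y side, dark scaled face of the blank up), pi/2 = upright, pi (its stop) = turned over, flat on the magnet bed (jig -y side, bright face up). It weighs about 0.4 kg and drops to the side it leans to if not held.
- blank (a point): Centre of the steel blank, 102 x 60 x 5 mm, fixed in the leaf between two aluminium side arms (10 mm wide, at x = +/-58 mm); it fills 15 to 75 mm from the hinge axis, and the arms go on to the handle bar.
- leaf_bar (a point): Middle of the leaf's handle bar: round aluminium, 10 mm in diameter, 106 mm clear between the side arms, parallel to the hinge axis and 115 mm from it. 35 mm of free space between it and the blank's edge; nothing beneath it down to the bench (55 mm) when the leaf lies flat on either side. It can turn between lightly gripping fingers.
- keypad: Control box of the magnet fixed to the bench: grey, 150 x 170 x 50 mm with an aluminium top. Origin at the centre of its underside, z up. On top are four spring keys in a 2 x 2 block (66 mm apart along x, 72 mm along y), all black and of equal height (16 mm over the box top, tops 66 mm above the bench); which shape is in which place varies.
- key_round (a joint): Travel of the round key, m: 0 = up, 0.006 = fully down; springs back; fully down takes about 4.5 N.
- key_round_top (a point): Centre of the top face of the round key (a round disc 32 mm in diameter); z up; moves with the key.
- key_triangle (a joint): Travel of the triangle key, m: 0 = up, 0.006 = fully down; springs back; fully down takes about 4.5 N.
- key_triangle_top (a point): Centre of the top face of the triangle key (an equilateral triangle with 43 mm sides, flat on top); z up; moves with the key.
- key_bar (a joint): Travel of the bar key, m: 0 = up, 0.006 = fully down; springs back; fully down takes about 4.5 N.
- key_bar_top (a point): Centre of the top face of the bar key (a single straight bar 48 x 14 mm (long side along the keypad's y axis)); z up; moves with the key.
- key_cross (a joint): Travel of the cross key, m: 0 = up, 0.006 = fully down; springs back; fully down takes about 4.5 N.
- key_cross_top (a point): Centre of the top face of the cross key (a plus-shaped cross, 40 mm over its arms, arms 13 mm wide; the key to be left alone); z up; moves with the key.
- tumbler: Steel travel tumbler with black lid, 80 mm across, 163 mm tall, standing beyond the work; origin at the centre of its foot. Bystander.
- brush: Hand brush lying flat beyond the work, about 200 mm long; origin at its underside. Bystander.
- bracket: Loose steel angle bracket, 50 x 90 mm foot, 50 mm high; origin at the centre of its underside. Bystander.

How it is judged:
By the outcome, as a careful person would: the job done as asked, in the order asked, and still so for the second after the job is handed in, with the robot touching nothing.
It also fails if it takes over 64 s, if anything falls off the work surface, if the arm or the gripper's body presses on something with over 40 N, if the wrist force passes 120 N, or if a joint passes its speed limit or range.

### The arm

A 6-joint arm with a two-finger parallel gripper is mounted at the origin on the work surface. World frame = base frame: x ahead of the robot, y to its left, z up, the work surface at z = 0. Lengths are in m, angles in rad, forces in N, time in s.
With the tool pointing down it reaches from about 0.35 to 1 m from the base axis. Payload 7.1 kg.
Tool frame: the origin (TCP) lies midway between the tips of the shut fingers; the grasp point (between the pads) lies 19 mm behind it; z points along the fingers, y is the direction in which the jaws open and shut (so a half turn about z gives the same grasp; the last joint's range is limited). The gripper opens to 85 mm and grips with 20 to 120 N. Pads are 22 mm wide; open, the fingers measure 114 mm over their backs; the gripper's body (76 mm by 85 mm) begins 54 mm behind the grasp point. The pads swing forward as they close: fully open they stand 13 mm farther back than shut.
Start: joints at [-1.141, 0.423, 1.63, -0, 1.089, -0.019], TCP at [0.271, -0.563, 0.231] pointing down, gripper open.
Joint ranges: [-3, 3], [-0.9, 2.11], [0.09, 2.58], [-1.31, 4.45], [0.11, 2.69], [-2.54, 2.54]. Speed limits (rad/s): [2.39, 2.39, 3.01, 3.14, 3.14, 3.14].

### API

Orientations are given as [roll, pitch, yaw] about the fixed x, y, z axes, in that order (R = Rz(yaw) Ry(pitch) Rx(roll)).
In Python, from bench import r, get_image, camera_model gives the robot as it stands. The module is installed in compiled form; this text tells all that it offers.
- The arm moves only by the tool apply_moves, never from a script. Its argument "moves" is a list of rows, each a list of 5 numbers: the shift along the tool's x, y, z in cm, then the turn about the tool's z in rad, then the closure, from 0 (fully open) to 1 (shut). A call has 1 to 20 rows; each row shifts and turns the commanded pose from where the row before left it, along the tool's axes as they then stand; what a row does not reach is not made up. A row lasts 1/8 s, in which the tool goes at most 62.5 mm and 10.7 degrees, less where a joint would pass 70% of its speed; a pose out of reach is approached as far as the arm can. A call with a gripper value outside its range is refused whole. The fingers move at their own pace and stop on an object; "force" is the grip in N (left out, the last holds). Time passes only in rows, so rows that do not move let the fingers close. It gives the time, the measured TCP pose, the force and the opening at its end, in the units of the state.
- r.get_obs(): the state, without advancing time (a new reading comes with each control period).
- get_image(name): name is "scene" or "top" or "wrist"; returns the picture (400x640x3 uint8, red, green, blue); there is no depth.
- camera_model(name): a dict with "fx", "fy", "cx", "cy" (pixels), "origin" and "orientation" of the camera in the world. Camera axes: x right, y down, z forward; pixel columns grow to the right and rows downward; lengths in m; the calibration is good to about 2 mm. The wrist camera is an equidistant fisheye: a pixel r from the principal point sees the ray r / f radians off the axis. A picture is of the moment at which its call begins: read the wrist's pose just before it. camera_model takes no time and is no camera call; for the wrist camera it gives the pose at the moment of the call.
- r.close_job(): hands the job in, once; it reports no verdict.
The state is a dict: "clock": time; "joint_positions": joint angles; "qvel": joint speeds; "joint_torque": joint torques, N m; "eef_pos": TCP position; "ee_rot": TCP orientation; "force": force on the tool from outside, world axes, zero at the start; "moment": the same for the moment, N m; "gripper_width": opening from 0.0 (shut) to 1.0 (fully open).
Only numpy, scipy, OpenCV 4.12 (cv2) and the standard library are available. Lean on these libraries where they do the work, as an engineer would, in place of code of your own. Each camera call takes 0.05 s, during which the arm holds its last target.

## Working session

There is one attempt and no reset: what is moved stays moved. The work goes in short steps, Python scripts to look and compute and a tool call to move; the robot and the scene stay as the last step left them, time stands still between calls to the robot, and variables do not carry over. Pictures are saved under pics/ and viewed, and the job is handed in when it is done.

Besides the shell and the picture viewer there is one more tool, called as a command line: name --pt "numbers of a row" for each row, then --argument value for the rest. apply_moves: Moves the arm, as the interface text tells. Its arguments: {"type":"object","properties":{"moves":{"type":"array","items":{"type":"array","items":{"type":"number"}}},"force":{"type":"number"}},"required":["moves"]}

```bash
mkdir -p pics; ls
python3 - <<'E'
from bench import r,get_image,camera_model
import cv2
print(r.get_obs())
for n in ["scene","top","wrist"]:
    print(n,camera_model(n))
    cv2.imwrite(f"pics/{n}0.png",get_image(n)[:,:,::-1])
E
```

```text
pics
{'clock': 0.0, 'joint_positions': array([-1.14097810e+00,  4.23834014e-01,  1.63070503e+00, -1.54762245e-05,
        1.08859882e+00, -1.89582449e-02]), 'qvel': array([-0.00054041, -0.00050465, -0.00111601,  0.00075655, -0.00078983,
       -0.00035626]), 'joint_torque': array([ 1.16167459e-03, -5.57383561e+01, -2.81736356e+01, -7.68524819e-05,
        7.30085725e-03,  1.73984176e-05]), 'eef_pos': array([ 0.27097657, -0.56258687,  0.23054405]), 'ee_rot': array([-3.14004746e+00, -1.55946765e-05,  4.48783642e-01]), 'force': array([ 0.17048546,  0.13528811, -0.52053681]), 'moment': array([-0.03844829, -0.02277555, -0.07547194]), 'gripper_width': 1.003833901599711}
scene {'fx': 480.12039127263927, 'fy': 480.12039127263927, 'cx': 314.9229543420743, 'cy': 190.54628158808273, 'origin': array([1.3372005 , 0.12203826, 1.06475349]), 'orientation': array([-2.52303167,  0.01343196,  1.69204616])}
top {'fx': 385.33013589869705, 'fy': 385.33013589869705, 'cx': 315.68672627179444, 'cy': 199.66952840650808, 'origin': array([0.51232127, 0.0026914 , 0.873069  ]), 'orientation': array([-2.98431347,  0.01365416, -1.58424311])}
wrist {'fx': 309.70691628693146, 'fy': 309.70691628693146, 'cx': 318.47233271361205, 'cy': 197.21531102652133, 'origin': array([ 0.33935745, -0.52990233,  0.37371881]), 'orientation': array([ 2.84604647e+00,  1.74057829e-03, -1.12197886e+00])}
```

View pics/scene0.png

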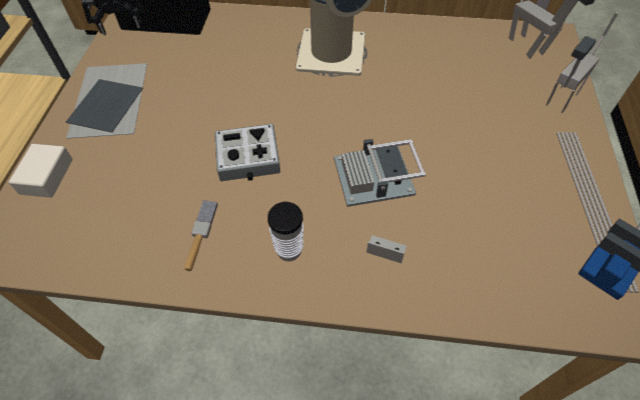

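View pics/top0.png

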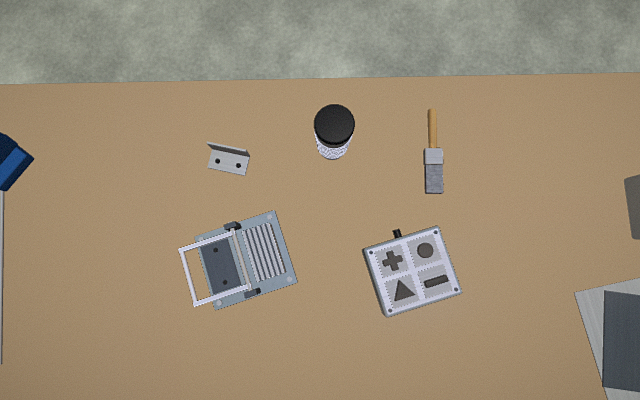

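View pics/wrist0.png

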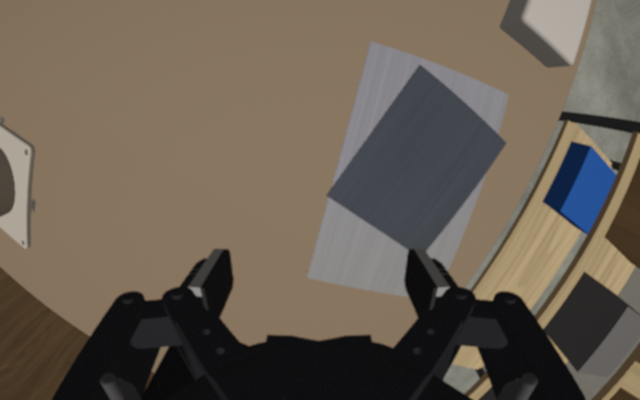

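The top view shows the jig at about (240,260) with its leaf to the left, and the keypad at (412,270): cross (392,260), round (425,250), triangle (403,290), bar (436,281). I'll enlarge both.

```bash
cat > h.py <<'E'
import numpy as np, cv2
from scipy.spatial.transform import Rotation as R
from bench import r,get_image,camera_model
def ray(cam,uv):
    m=camera_model(cam) if isinstance(cam,str) else cam
    u,v=uv; d=np.array([(u-m['cx'])/m['fx'],(v-m['cy'])/m['fy'],1.])
    return m['origin'],R.from_euler('xyz',m['orientation']).as_matrix()@d
def onz(cam,uv,z):
    o,d=ray(cam,uv); return o+d*(z-o[2])/d[2]
def proj(cam,p):
    m=camera_model(cam); q=R.from_euler('xyz',m['orientation']).as_matrix().T@(np.array(p)-m['origin'])
    return np.array([m['fx']*q[0]/q[2]+m['cx'],m['fy']*q[1]/q[2]+m['cy']])
E
python3 - <<'E'
import cv2
a=cv2.imread('pics/top0.png')
cv2.imwrite('pics/j.png',cv2.resize(a[200:320,170:310],None,fx=5,fy=5,interpolation=cv2.INTER_CUBIC))
cv2.imwrite('pics/k.png',cv2.resize(a[220:325,355:470],None,fx=5,fy=5,interpolation=cv2.INTER_CUBIC))
a=cv2.imread('pics/scene0.png')
cv2.imwrite('pics/s.png',cv2.resize(a[110:215,205:435],None,fx=3.4,fy=3.4,interpolation=cv2.INTER_CUBIC))
E
```

```text
(no output)
```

View pics/j.png

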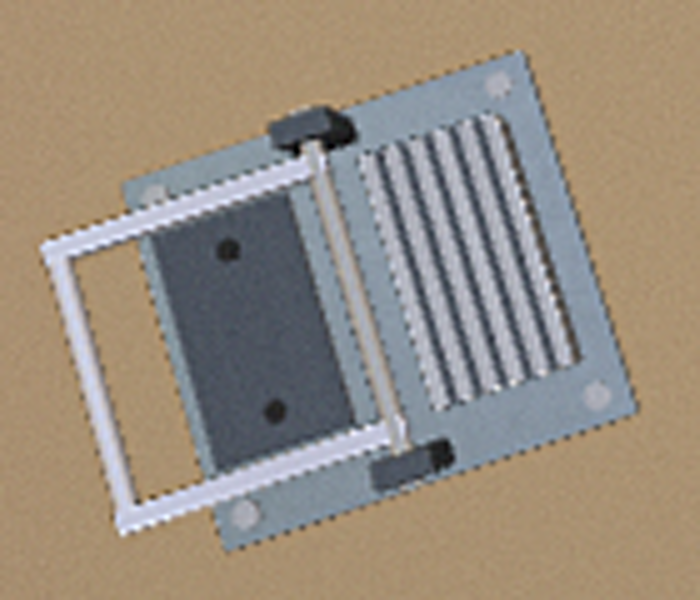

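View pics/k.png

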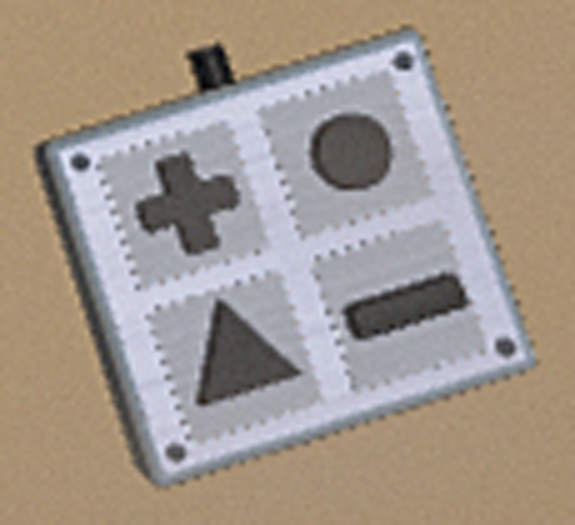

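View pics/s.png

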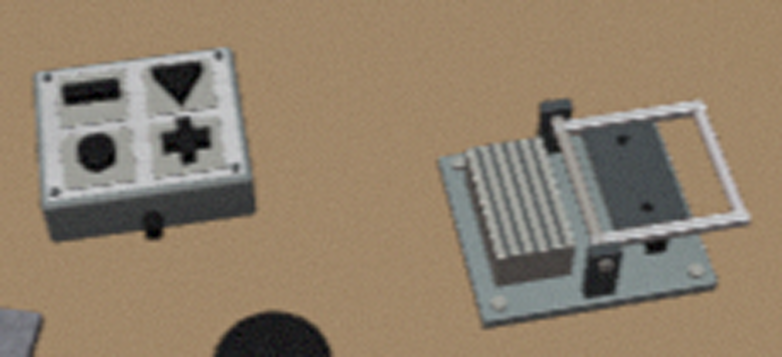

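Run:
```python
from h import *
T=cv2.imread('pics/top0.png')
def J(x,y): return ((x+.5)/5-.5+170,(y+.5)/5-.5+200)
def K(x,y): return ((x+.5)/5-.5+355,(y+.5)/5-.5+220)
b=[onz('top',J(*p),.055)[:2] for p in [(59,255),(125,520)]]
h=[onz('top',J(*p),.055)[:2] for p in [(316,160),(400,435)]]
bm=(b[0]+b[1])/2;hm=(h[0]+h[1])/2
print('bar',b,bm,np.linalg.norm(b[0]-b[1]));print('hinge',hm,np.linalg.norm(h[0]-h[1]),'d',np.linalg.norm(bm-hm))
base=[onz('top',J(*p),.012)[:2] for p in [(125,185),(522,52),(637,410),(230,548)]]
print('base',np.mean(base,0),[np.linalg.norm(base[i]-base[i-1]) for i in range(4)])
e=base[0]+base[3]-base[1]-base[2]; print('jig y dir',np.degrees(np.arctan2(e[1],e[0])), np.degrees(np.arctan2(*(bm-hm)[::-1])))
e=base[0]+base[1]-base[2]-base[3];print('jig x dir',np.degrees(np.arctan2(e[1],e[0])))
# bed
bd=[onz('top',J(*p),.052)[:2] for p in [(362,155),(495,115),(578,362),(438,408)]];print('bed',np.mean(bd,0))
# keys
g=T[220:325,355:470]; m=(g.max(2)<85).astype(np.uint8)
n,l,s,c=cv2.connectedComponentsWithStats(m)
for i in range(1,n):
    if s[i,4]>40: print(s[i],c[i],onz('top',c[i]+[355,220],.066))
box=[onz('top',K(*p),.05)[:2] for p in [(45,145),(412,35),(530,362),(160,482)]]
print('box',np.mean(box,0),[np.linalg.norm(box[i]-box[i-1]) for i in range(4)])
# scene check
S=cv2.imread('pics/scene0.png')
def Sx(x,y): return ((x+.5)/3.4-.5+205,(y+.5)/3.4-.5+110)
print('scene bar',onz('scene',Sx(702,106),.055),onz('scene',Sx(742,216),.055))
g=S[110:180,205:290];m=(g.max(2)<60).astype(np.uint8)
n,l,s,c=cv2.connectedComponentsWithStats(m)
for i in range(1,n):
    if s[i,4]>40: print(s[i],c[i],onz('scene',c[i]+[205,110],.066))
```

```text
bar [array([0.53755831, 0.2976748 ]), array([0.42829543, 0.26571394])] [0.48292687 0.28169437] 0.11384144426853238
hinge [0.51872005 0.1707419 ] 0.12082175679192969 d 0.11658302483835795
base [0.51899473 0.17026387] [np.float64(0.16623712897107334), np.float64(0.18679890574659744), np.float64(0.16690005170753364), np.float64(0.18609028524014037)]
jig y dir 107.77088676404077 107.8796591021253
jig x dir 17.91805057010838
bed [0.53370603 0.12476432]
[38  9  9 10 56] [41.69642857 13.23214286] [ 0.56694417 -0.15603747  0.066     ]
[62 23 16 15 71] [69.22535211 29.45070423] [ 0.53260912 -0.21131721  0.066     ]
[  7  28  23  67 120] [17.04166667 59.29166667] [ 0.47344455 -0.10128788  0.066     ]
[ 27  31  20  20 177] [36.74011299 40.54237288] [ 0.51084051 -0.14323449  0.066     ]
[ 69  55  24  13 169] [80.5147929  60.89940828] [ 0.46856564 -0.23064194  0.066     ]
[ 40  60  20  21 208] [47.19711538 71.31730769] [ 0.44864466 -0.16174325  0.066     ]
box [ 0.49004532 -0.18737755] [np.float64(0.14480282838194927), np.float64(0.16372507889378005), np.float64(0.1421982482263479), np.float64(0.16184879296361765)]
scene bar [0.42734167 0.2666616  0.055     ] [0.53773408 0.29809142 0.055     ]
[ 45  19  14  12 101] [51.95049505 22.96039604] [ 0.45489392 -0.16240289  0.066     ]
[19 23 16  8 89] [26.52808989 26.52808989] [ 0.47574712 -0.23039343  0.066     ]
[ 48  35  14  13 104] [54.27884615 40.89423077] [ 0.51865019 -0.14361807  0.066     ]
[23 40 11 10 93] [28.06451613 44.39784946] [ 0.53863124 -0.21196126  0.066     ]
[ 32  56  43  14 180] [53.57222222 62.61666667] [ 0.59221686 -0.13147754  0.066     ]
```

apply_moves --pt "0 0 0 0.138 0.6" --pt "2.3 -3.7 0 0 0.6" --pt "2.3 -3.7 0 0 0.6" --pt "2.3 -3.7 0 0 0.6" --pt "2.3 -3.7 0 0 0.6" --pt "2.3 -3.7 0 0 0.6" --pt "2.3 -3.7 0 0 0.6" --pt "2.3 -3.7 0 0 0.6" --pt "2.3 -3.7 0 0 0.6" --pt "2.3 -3.7 0 0 0.6" --pt "2.3 -3.7 0 0 0.6" --pt "2.3 -3.7 0 0 0.6" --pt "2.3 -3.7 0 0 0.6" --pt "2.3 -3.7 0 0 0.6" --pt "2.3 -3.7 0 0 0.6" --pt "2.3 -3.7 0 0 0.6" --pt "2.3 -3.7 0 0 0.6" --pt "2.3 -3.7 0 0 0.6" --pt "2.3 -3.7 0 0 0.6" --pt "2.3 -3.7 0 0 0.6"

```text
clock: 2.65
eef_pos: [0.4723, 0.2413, 0.2312]
ee_rot: [3.141, 0.0, 0.311]
force: [0.1, 0.7, 0.1]
gripper_width: 0.4
```

apply_moves --pt "2.3 -3.4 0 0 0.6" --pt "0 0 3.0 0 0.6" --pt "0 0 3.0 0 0.6" --pt "0 0 3.0 0 0.6" --pt "0 0 0 0 0.6"

```text
clock: 3.28
eef_pos: [0.4821, 0.2784, 0.1392]
ee_rot: [3.141, 0.005, 0.311]
force: [0.0, -0.3, -0.1]
gripper_width: 0.396
```

Run:
```python
from h import *
print(r.get_obs()['eef_pos'],camera_model('wrist'))
cv2.imwrite('pics/w1.png',get_image('wrist')[:,:,::-1])
a=get_image('top')[:,:,::-1];cv2.imwrite('pics/t1.png',a)
a=get_image('scene')[:,:,::-1];cv2.imwrite('pics/s1.png',cv2.resize(a[60:240,300:480],None,fx=3.3,fy=3.3,interpolation=cv2.INTER_CUBIC))
```

```text
[0.48209211 0.2784015  0.13919323] {'fx': 309.70691628693146, 'fy': 309.70691628693146, 'cx': 318.47233271361205, 'cy': 197.21531102652133, 'origin': array([0.55480038, 0.30220596, 0.2819081 ]), 'orientation': array([ 2.84084292e+00, -7.61610717e-04, -1.25989954e+00])}
```

View pics/w1.png

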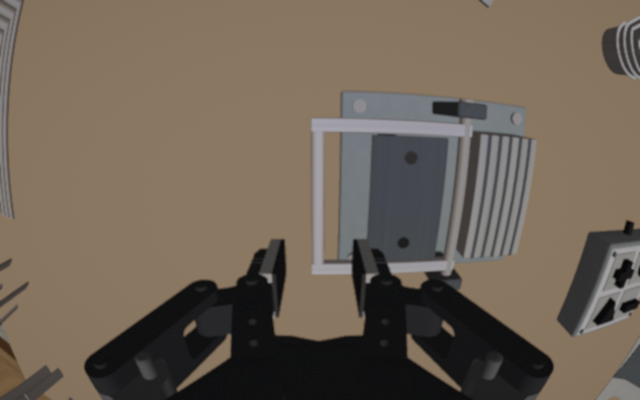

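View pics/s1.png

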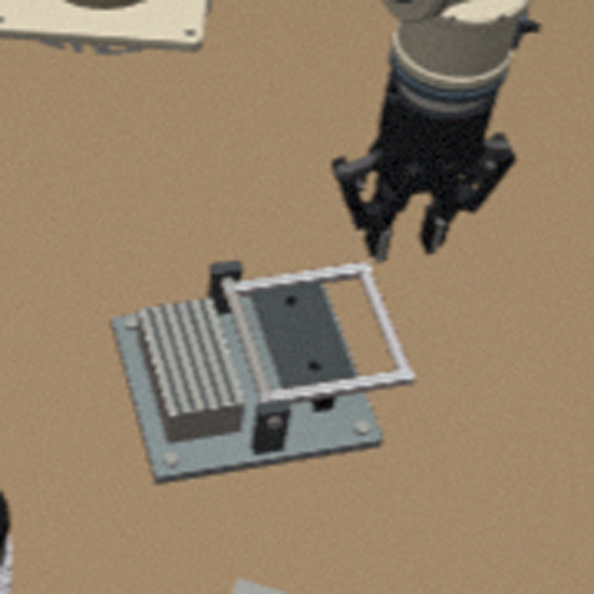

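The wrist view shows the bar running vertically at column ~318, midway between the fingers at 272 and 366. I'll cast its two ends.

```bash
cat >> h.py <<'E'
def wonz(m,uv,z):
    u=(uv[0]-m['cx'])/m['fx'];v=(uv[1]-m['cy'])/m['fy'];t=np.hypot(u,v)
    d=np.array([u/t*np.sin(t),v/t*np.sin(t),np.cos(t)]);d=R.from_euler('xyz',m['orientation']).as_matrix()@d
    o=m['origin'];return o+d*(z-o[2])/d[2]
E
python3 - <<'E'
from h import *
m=camera_model('wrist')
a=wonz(m,(318.5,125),.055);b=wonz(m,(318.5,268),.055);print(a,b,(a+b)/2,np.linalg.norm(a-b))
h=[wonz(m,p,.055) for p in [(467,130),(448,267)]];print(h,sum(h)/2)
p=r.get_obs()['eef_pos'];ps=.311
d=((a+b)/2-p);print('tool dx,dy',d[0]*np.cos(ps)+d[1]*np.sin(ps),d[0]*np.sin(ps)-d[1]*np.cos(ps))
e=(a-b);print(np.degrees(np.arctan2(e[1],e[0])))
E
```

```text
[0.54288894 0.2987363  0.055     ] [0.42979645 0.26241201 0.055     ] [0.4863427  0.28057415 0.055     ] 0.11878284914654624
[array([0.5796756 , 0.18569821, 0.055     ]), array([0.46268003, 0.14929177, 0.055     ])] [0.52117781 0.16749499 0.055     ]
tool dx,dy 0.0021208688276979147 -0.00032733523322323087
17.806551942475124
```

apply_moves --pt "0 0 2.5 0 0.6" --pt "0 0 2.5 0 0.6" --pt "0 0 2.5 0 0.6" --pt "0.2 0 2.3 0 0.6" --pt "0 0 0 0 0.6" --pt "0 0 0 0 1" --pt "0 0 0 0 1" --pt "0 0 0 0 1" --pt "0 0 0 0 1" --pt "0 0 0 0 1" --force 20

```text
clock: 4.68
eef_pos: [0.4866, 0.2806, 0.0448]
ee_rot: [-3.141, -0.003, 0.311]
force: [-1.5, 0.9, 7.0]
gripper_width: 0.101
```

apply_moves --pt "0 0.1 -1.5 0 1" --pt "0 0.29 -1.48 0 1" --pt "0 0.48 -1.42 0 1" --pt "0 0.67 -1.35 0 1" --pt "0 0.84 -1.25 0 1" --pt "0 0.99 -1.13 0 1" --pt "0 0 0 0 1"

```text
clock: 5.55
eef_pos: [0.4963, 0.2502, 0.1277]
ee_rot: [-3.137, -0.004, 0.309]
force: [-7.3, 14.0, 11.8]
gripper_width: 0.103
```

Run:
```python
from h import *
print(r.get_obs()['force'],r.get_obs()['eef_pos'])
a=get_image('scene')[:,:,::-1];cv2.imwrite('pics/s2.png',cv2.resize(a[60:240,300:480],None,fx=3.3,fy=3.3,interpolation=cv2.INTER_CUBIC))
```

```text
[-7.2684382  13.98659465 11.78241074] [0.49633441 0.2502017  0.12767275]
```

View pics/s2.png

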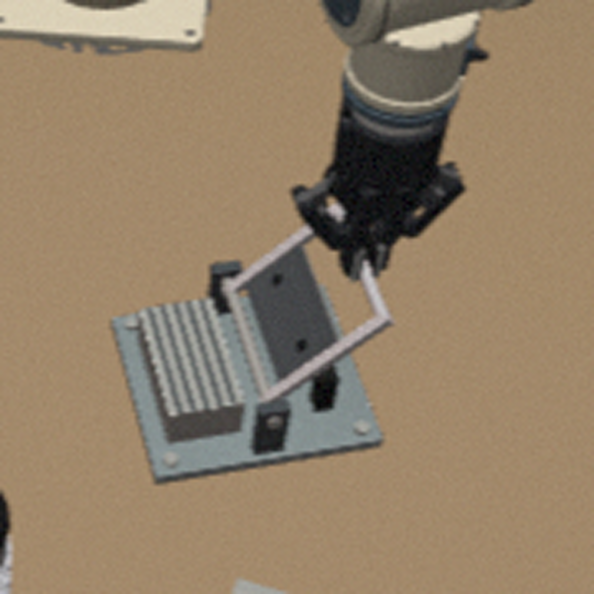

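The leaf is up about 45° and held at mid-bar. The force is radially outward, about 19 N, so my arc sits ~4 mm too low. I'll correct that and go on to upright.

apply_moves --pt "0 -0.15 -0.4 0 1" --pt "0 1.13 -0.99 0 1" --pt "0 1.25 -0.84 0 1" --pt "0 1.35 -0.67 0 1" --pt "0 1.43 -0.48 0 1"

```text
clock: 6.22
eef_pos: [0.5121, 0.2002, 0.1601]
ee_rot: [-3.141, -0.002, 0.311]
force: [0.4, 2.1, -0.7]
gripper_width: 0.105
```

apply_moves --pt "0 1.48 -0.29 0 1" --pt "0 1.5 -0.1 0 1" --pt "0 1.5 0.1 0 1" --pt "0 1.48 0.29 0 1" --pt "0 1.43 0.48 0 1" --pt "0 1.35 0.67 0 1"

```text
clock: 6.98
eef_pos: [0.5383, 0.1158, 0.1464]
ee_rot: [3.141, 0.0, 0.311]
force: [2.9, 2.7, -1.0]
gripper_width: 0.105
```

apply_moves --pt "0 1.25 0.84 0 1" --pt "0 1.13 0.99 0 1" --pt "0 0.99 1.13 0 1" --pt "0 0.84 1.25 0 1" --pt "0 0.67 1.35 0 1"

```text
clock: 7.6
eef_pos: [0.5527, 0.0698, 0.0902]
ee_rot: [-3.142, 0.001, 0.311]
force: [1.8, 0.5, 1.7]
gripper_width: 0.103
```

apply_moves --pt "0 0.26 0.7 0 1" --pt "0 0.22 0.72 0 1" --pt "0 0.16 0.74 0 1" --pt "0 0.13 0.74 0 1" --pt "0 0.07 0.5 0 1" --pt "0 0 0 0 1"

```text
clock: 8.35
eef_pos: [0.5551, 0.0619, 0.0566]
ee_rot: [3.141, 0.001, 0.311]
force: [2.1, -7.2, -0.8]
gripper_width: 0.101
```

apply_moves --pt "0 0.1 0.3 0 1" --pt "0 0.1 0.3 0 1" --pt "0 0.05 0.3 0 1" --pt "0 0.0 0.2 0 1" --pt "0 0 0 0 1"

```text
clock: 8.98
eef_pos: [0.5554, 0.0611, 0.0457]
ee_rot: [-3.14, 0.001, 0.311]
force: [-1.0, 5.7, -1.9]
gripper_width: 0.106
```

Run:
```python
from h import *
print(r.get_obs()['force'],r.get_obs()['eef_pos'])
a=get_image('scene')[:,:,::-1];cv2.imwrite('pics/s3.png',cv2.resize(a[60:240,300:480],None,fx=3.3,fy=3.3,interpolation=cv2.INTER_CUBIC))
```

```text
[-0.9832598   5.70951708 -1.86171234] [0.55542936 0.06112784 0.04569487]
```

View pics/s3.png

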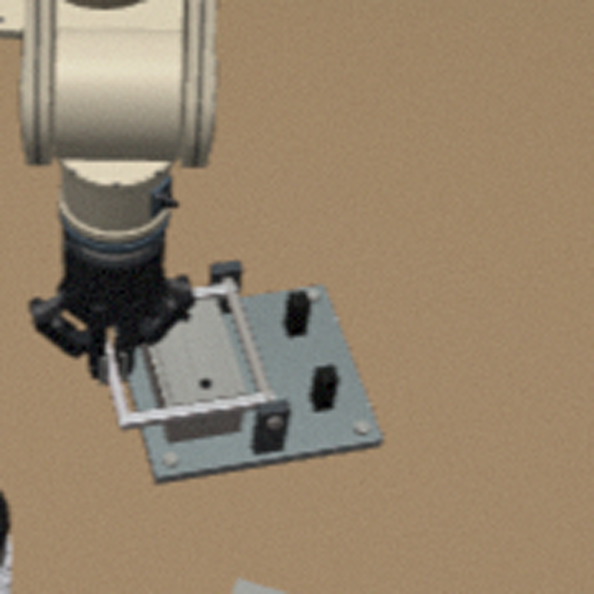

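The leaf is almost flat with its bright face up, but the tool still carries ~2 N. I'll lower it until the bed pushes back.

apply_moves --pt "0 -0.1 0.1 0 1" --pt "0 0 0.1 0 1" --pt "0 0 0 0 1"

```text
clock: 9.4
eef_pos: [0.5555, 0.0611, 0.0443]
ee_rot: [-3.141, 0.001, 0.311]
force: [-2.7, 2.4, 2.5]
gripper_width: 0.105
```

apply_moves --pt "0 0 0.1 0 1" --pt "0 0 0.1 0 1" --pt "0 0 0 0 1"

```text
clock: 9.78
eef_pos: [0.5556, 0.0611, 0.0439]
ee_rot: [-3.141, 0.001, 0.311]
force: [-8.0, 1.3, 19.5]
gripper_width: 0.105
```

Firmly on its stop (19.5 N). Now ease off and release, opening narrowly.

apply_moves --pt "0 0 -0.2 0 1" --pt "0 0 0 0 0.68" --pt "0 0 0 0 0.68" --pt "0 0 0 0 0.68"

```text
clock: 10.28
eef_pos: [0.5562, 0.0609, 0.0442]
ee_rot: [3.141, -0.0, 0.311]
force: [0.3, 0.1, -0.6]
gripper_width: 0.319
```

Run:
```python
from h import *
print(r.get_obs()['force'],r.get_obs()['eef_pos'])
a=get_image('scene')[:,:,::-1];cv2.imwrite('pics/s4.png',cv2.resize(a[60:240,300:480],None,fx=3.3,fy=3.3,interpolation=cv2.INTER_CUBIC))
cv2.imwrite('pics/w4.png',get_image('wrist')[:,:,::-1])
```

```text
[ 0.33204178  0.09709324 -0.5501434 ] [0.55623152 0.06090425 0.0441916 ]
```

View pics/s4.png

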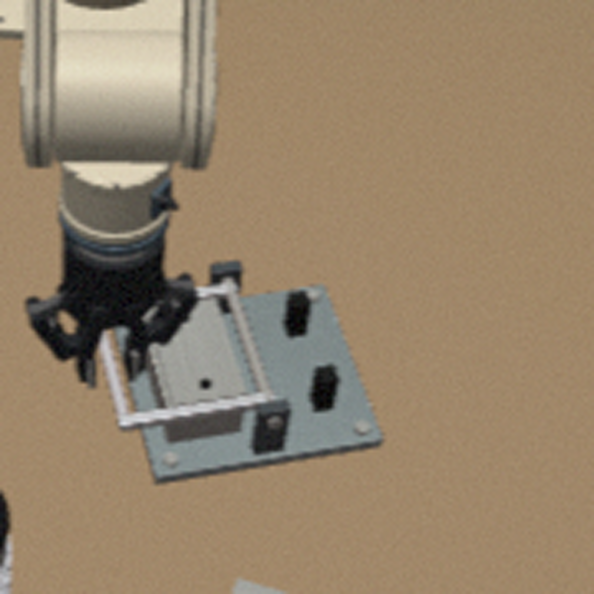

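View pics/w4.png

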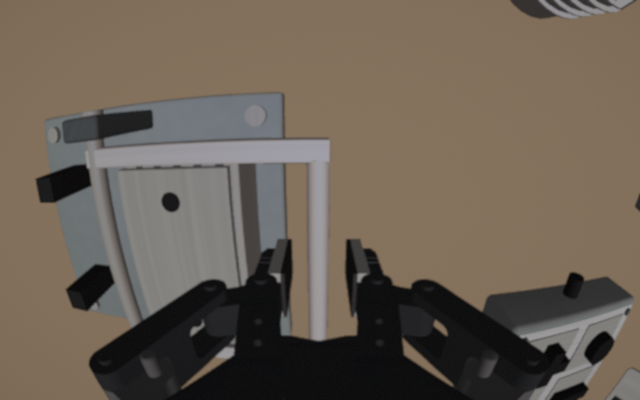

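The bar is released and centred between the fingers, and the leaf stays flat with its bright face up. Lifting out and going to the round key.

apply_moves --pt "0 0 -0.7 0 0.68" --pt "0 0 -1.5 0 0.68" --pt "0 0 -2.5 0 0.68" --pt "0 0 -3 0 0.68" --pt "0 0 -3 0 0.68" --pt "0 0 -3 0 1" --pt "-1.28 3.16 0 0 1" --pt "-1.28 3.16 0 0 1" --pt "-1.28 3.16 0 0 1" --pt "-1.28 3.16 0 0 1" --pt "-1.28 3.16 0 0 1" --pt "-1.28 3.16 0 0 1" --pt "-1.28 3.16 0 0 1" --pt "-1.28 3.16 0 0 1" --pt "0 0 4 0 1" --pt "0 0 0 0 1"

```text
clock: 12.38
eef_pos: [0.5338, -0.2106, 0.1401]
ee_rot: [-3.139, 0.004, 0.31]
force: [-0.6, -0.3, -0.2]
gripper_width: -0.003
```

Run:
```python
from h import *
print(r.get_obs()['force'],r.get_obs()['eef_pos'],camera_model('wrist'))
a=get_image('scene')[:,:,::-1];cv2.imwrite('pics/s5.png',cv2.resize(a[80:230,200:440],None,fx=3.3,fy=3.3,interpolation=cv2.INTER_CUBIC))
cv2.imwrite('pics/w5.png',get_image('wrist')[:,:,::-1])
```

```text
[-0.60857813 -0.31015946 -0.23391692] [ 0.53380103 -0.2106226   0.14006647] {'fx': 309.70691628693146, 'fy': 309.70691628693146, 'cx': 318.47233271361205, 'cy': 197.21531102652133, 'origin': array([ 0.60651607, -0.18749425,  0.28290702]), 'orientation': array([ 2.84245479,  0.00329145, -1.26080734])}
```

View pics/s5.png

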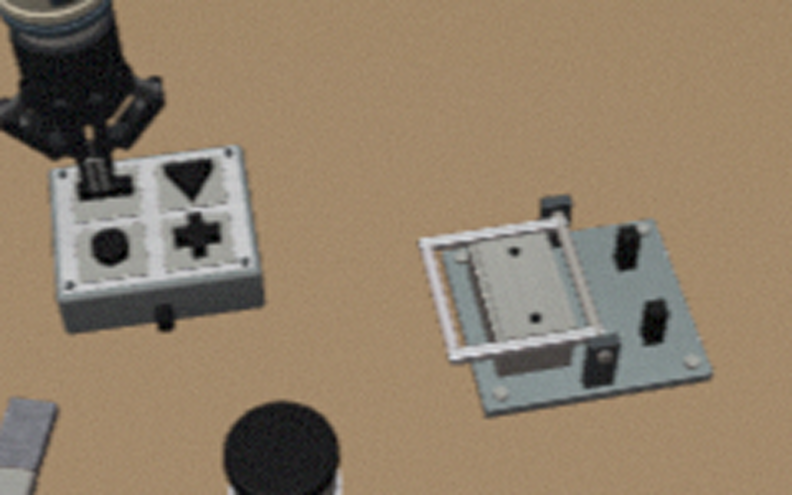

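View pics/w5.png

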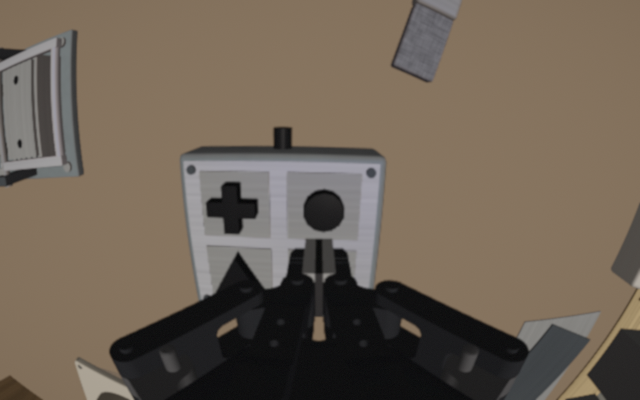

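The leaf lies flat, bright face up. In the wrist view the round key is at (324,211) and the cross at (232,208).

Run:
```python
from h import *
m=camera_model('wrist')
a=wonz(m,(324,210.5),.066);c=wonz(m,(232,208),.066);print('round',a,'cross',c,np.linalg.norm(a-c))
# lattice from all views: round,tri,bar,cross
P=np.array([[.536,-.2115],[.451,-.162],[.472,-.2305],[.515,-.1435]])
c0=P.mean(0)
al=np.arctan2(*( (P[0]+P[3]-P[1]-P[2])[::-1])) ; print(np.degrees(al))
ex=np.array([np.cos(al),np.sin(al)]);ey=np.array([-ex[1],ex[0]])
for n,sx,sy in [('round',1,-1),('tri',-1,1),('bar',-1,-1),('cross',1,1)]:
    print(n,c0+.033*sx*ex+.036*sy*ey)
```

```text
round [ 0.53572227 -0.21492152  0.066     ] cross [ 0.51575913 -0.1471062   0.066     ] 0.07069260105827568
16.328935554952082
round [ 0.53529034 -0.21214489]
tri [ 0.45170966 -0.16160511]
bar [ 0.47195256 -0.23070088]
cross [ 0.51504744 -0.14304912]
```

apply_moves --pt "0.05 0.35 0 0 1" --pt "0 0 3 0 1" --pt "0 0 3 0 1" --pt "0 0 0.6 0 1" --pt "0 0 0.5 0 1" --pt "0 0 0.3 0 1" --pt "0 0 0.3 0 1" --pt "0 0 0.3 0 1" --pt "0 0 0.1 0 1" --pt "0 0 0 0 1"

```text
clock: 13.72
eef_pos: [0.538, -0.2144, 0.0607]
ee_rot: [3.141, -0.001, 0.311]
force: [1.3, 0.7, 4.3]
gripper_width: -0.001
```

apply_moves --pt "0 0 0.1 0 1" --pt "0 0 0.1 0 1" --pt "0 0 0 0 1" --pt "0 0 0 0 1"

```text
clock: 14.22
eef_pos: [0.5381, -0.2144, 0.0598]
ee_rot: [3.141, -0.001, 0.311]
force: [-2.0, 0.8, 15.7]
gripper_width: -0.001
```

The round key is fully down: 15.7 N on its stop at z = 0.0598. Let it up and go to the triangle.

apply_moves --pt "0 0 -1 0 1" --pt "0 0 -2.5 0 1" --pt "0 0 -2.7 0 1" --pt "-1.65 -1.85 0 0 1" --pt "-1.65 -1.85 0 0 1" --pt "-1.65 -1.85 0 0 1" --pt "-1.65 -1.85 0 0 1" --pt "0 0 0 0 1" --pt "0 0 0 0 1"

```text
clock: 15.35
eef_pos: [0.4525, -0.1643, 0.1204]
ee_rot: [3.141, -0.0, 0.311]
force: [0.4, -1.0, -0.4]
gripper_width: -0.002
```

Run:
```python
from h import *
print(r.get_obs()['force'],r.get_obs()['eef_pos'])
m=camera_model('wrist')
I=get_image('wrist')[:,:,::-1]
cv2.imwrite('pics/w6.png',I)
a=get_image('scene')[:,:,::-1];cv2.imwrite('pics/s6.png',cv2.resize(a[80:230,200:440],None,fx=3.3,fy=3.3,interpolation=cv2.INTER_CUBIC))
```

```text
[ 0.43274454 -1.0165806  -0.37052455] [ 0.45253581 -0.16426807  0.12044704]
```

View pics/w6.png

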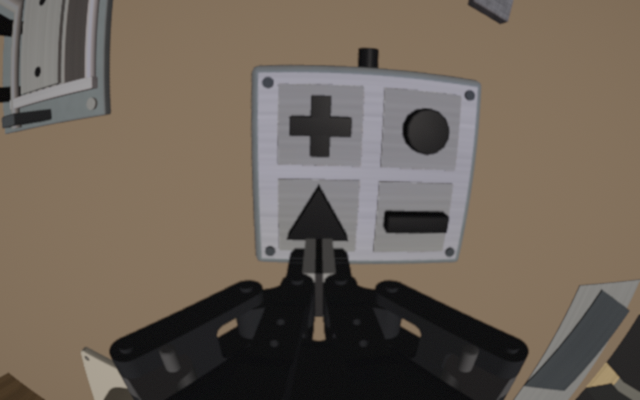

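View pics/s6.png

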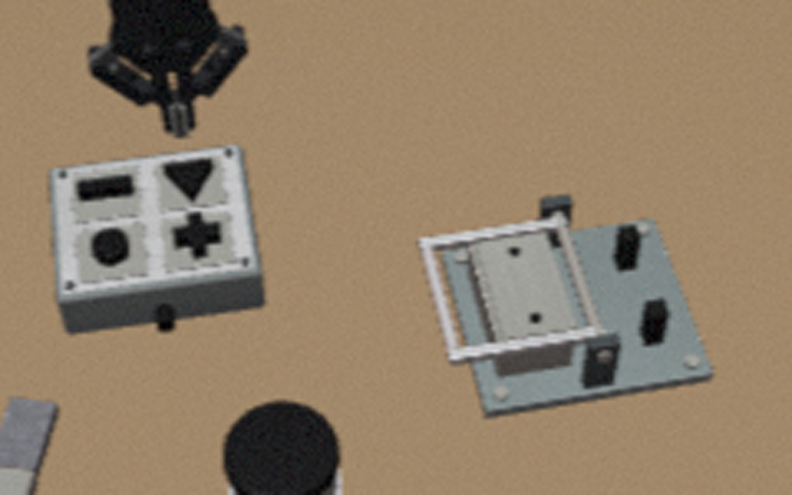

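The triangle has its apex at (318,186) and base corners near (287,240) and (349,240). The bar key centre is at (416,222).

Run:
```python
from h import *
m=camera_model('wrist')
t=[wonz(m,p,.066) for p in [(318,186),(287,240),(349,240)]]
print([np.linalg.norm(t[i]-t[i-1]) for i in range(3)],'tri',np.mean(t,0),'bar',wonz(m,(416,220),.066),'cross',wonz(m,(320,126),.066),'round',wonz(m,(426,130),.066))
```

```text
[np.float64(0.04481126187230374), np.float64(0.044833530431918775), np.float64(0.04358542375651518)] tri [ 0.45002624 -0.16463924  0.066     ] bar [ 0.47267254 -0.2301664   0.066     ] cross [ 0.51282149 -0.14583491  0.066     ] round [ 0.53350952 -0.21276677  0.066     ]
```

apply_moves --pt "-0.15 0 2.5 0 1" --pt "0 0 2 0 1" --pt "0 0 0.5 0 1" --pt "0 0 0.4 0 1" --pt "0 0 0.3 0 1" --pt "0 0 0.3 0 1" --pt "0 0 0.2 0 1" --pt "0 0 0.1 0 1" --pt "0 0 0 0 1" --pt "0 0 0 0 1"

```text
clock: 16.7
eef_pos: [0.4511, -0.1647, 0.0596]
ee_rot: [3.14, -0.001, 0.311]
force: [-6.1, 2.1, 30.0]
gripper_width: 0.006
```

The triangle key is fully down (30 N on its stop). Next the bar key, pressed a little more lightly.

apply_moves --pt "0 0 -1 0 1" --pt "0 0 -2.5 0 1" --pt "0 0 -2.3 0 1" --pt "0 1.75 0 0 1" --pt "0 1.75 0 0 1" --pt "0 1.75 0 0 1" --pt "0 1.75 0 0 1" --pt "0 0 0 0 1" --pt "0 0 0 0 1"

```text
clock: 17.82
eef_pos: [0.4714, -0.2308, 0.1149]
ee_rot: [-3.141, 0.001, 0.31]
force: [0.8, 1.4, -0.9]
gripper_width: -0.002
```

Run:
```python
from h import *
print(r.get_obs()['force'],r.get_obs()['eef_pos'])
I=get_image('wrist')[:,:,::-1]
cv2.imwrite('pics/w7.png',I)
```

```text
[ 0.82020102  1.40021154 -0.94101775] [ 0.4713623  -0.23082738  0.11490194]
```

View pics/w7.png

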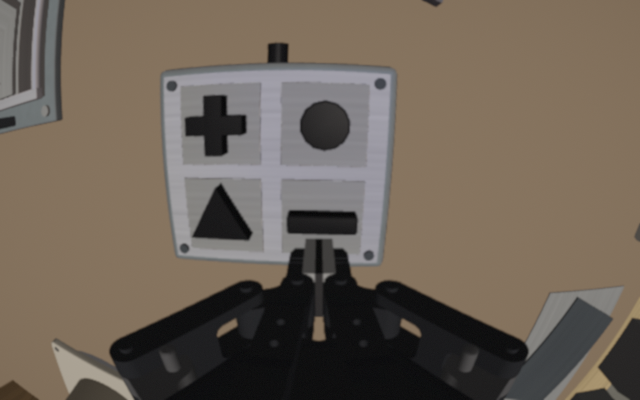

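The bar key centre is at (322,221), almost in line with the fingers. Pressing.

apply_moves --pt "0.05 0.1 2.5 0 1" --pt "0 0 1.5 0 1" --pt "0 0 0.5 0 1" --pt "0 0 0.4 0 1" --pt "0 0 0.3 0 1" --pt "0 0 0.3 0 1" --pt "0 0 0.1 0 1" --pt "0 0 0.1 0 1" --pt "0 0 0 0 1" --pt "0 0 0 0 1"

```text
clock: 19.12
eef_pos: [0.4728, -0.2318, 0.0598]
ee_rot: [3.141, -0.0, 0.311]
force: [-3.6, 4.9, 17.5]
gripper_width: 0.001
```

The bar key is fully down (17.5 N). Let it up and retreat.

apply_moves --pt "0 0 -1 0 1" --pt "0 0 -2.5 0 1" --pt "0 0 -3 0 1" --pt "0 0 -4 0 1" --pt "0 0 -4 0 1" --pt "-1.5 2.5 0 0 1" --pt "-1.5 2.5 0 0 1" --pt "-1.5 2.5 0 0 1" --pt "0 0 0 0 1" --pt "0 0 0 0 1"

```text
clock: 20.38
eef_pos: [0.4526, -0.3165, 0.2032]
ee_rot: [-3.141, 0.0, 0.31]
force: [0.3, 0.0, 0.5]
gripper_width: 0.004
```

Run:
```python
from h import *
print(r.get_obs()['force'],r.get_obs()['eef_pos'])
a=get_image('scene')[:,:,::-1];cv2.imwrite('pics/s8.png',cv2.resize(a[80:280,170:440],None,fx=2.9,fy=2.9,interpolation=cv2.INTER_CUBIC))
t=get_image('top')[:,:,::-1];cv2.imwrite('pics/t8.png',t)
```

```text
[0.30722165 0.04543845 0.48522273] [ 0.45258322 -0.31654639  0.20323671]
```

View pics/s8.png

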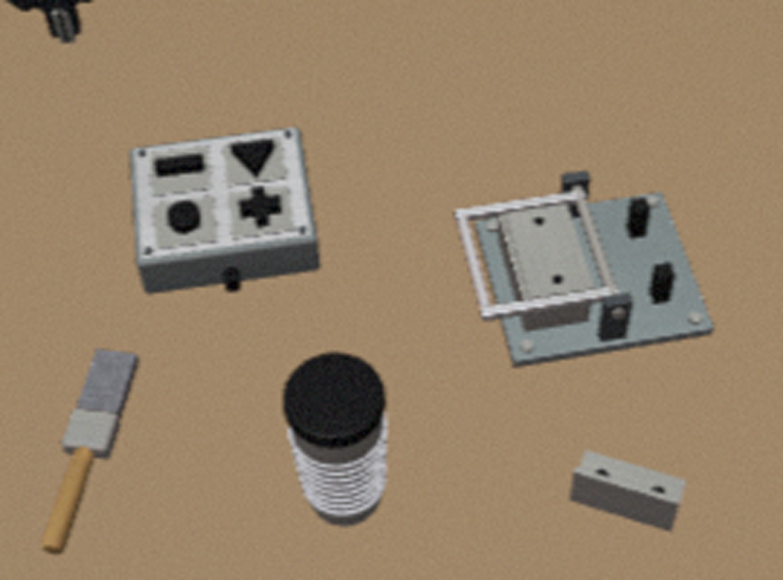

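View pics/t8.png

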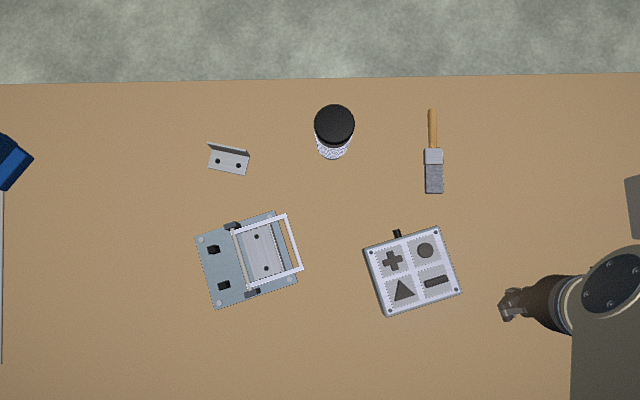

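The leaf lies flat on the bed with its bright face up and all the keys are up. The tumbler, brush and bracket are at the same pixels as at the start, and the arm is clear.

Run:
```python
from bench import r
print(r.close_job())
```

```text
the job is handed in; nothing more can be done
None
```

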